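# Set the ram gap of a second-hand eyelet press with a gauge blade

## Task

Set the ram height of the used green eyelet press: take the thin gauge with the red handle, slide its blade tip first along the bed and straight into the gap under the raised yellow foot until the black line across the blade is level with the front face of the foot, and leave it lying flat there. Then push the ram down by its black cap until the foot rests on the blade, with the line still level with the foot's front. Leave everything else on the bench where it is.

Things in the scene. Friction and masses are not known exactly. Their poses are not given: they have to be found in the camera images.
- press: Green hand-push eyelet press, fixed, 240 (x) x 140 (y) x 130 mm high. Origin: centre of the underside; +x is the direction of insertion, the front end (x = -120) faces the robot. Flat bed, top 20 mm above the bench. Two posts (inner faces y = +-44, x = 39 to 67 mm) carry a crossbar (x = 35 to 71, 102 to 130 mm above the bench) that guides the ram.
- channel_mouth (a point): Point on the bed top at the mouth of the guide channel, on its centre line, press-local (-5, 0, 20) mm. Two steel ribs on the bed, 8 mm high, form a channel 40 mm wide from x = 15 to 85 mm, flared from x = -5 to 15 mm. In front of the mouth the bed is bare.
- foot_front (a point): Point on the bed top (20 mm above the bench) on the channel's centre line, straight below the front face of the yellow foot; press-local (25, 0, 20) mm, axes as the press. The foot reaches 50 mm on from here in x and is 36 mm wide and 14 mm high.
- ram (a joint): Ram, a vertical slide (m): 0 = fully raised, foot underside 22 mm above the bed; grows as it is pushed down; 0.022 = foot on the bare bed. Stays where it is left; a few newtons move it down. The gap under the foot is 0.022 minus this; at the start 14 to 22 mm. It reads about 0.017 when the foot rests on the 5 mm blade.
- ram_top (a point): Centre of the top of the black round cap of the ram, diameter 44 mm; 176 mm above the bench when the ram is fully raised. Press-local x = 50, y = 0. Moves with the ram.
- gauge: The thin setting gauge, 190 mm long, lying flat, 200 g. Origin: centre of its underside; +x towards the tip. Red handle: x = -95 to -35 mm, 36 mm wide, 12 mm thick. Bare metal blade: x = -35 to 95 mm, 32 mm wide, 5 mm thick, underside flush with the handle's.
- gauge_grip (a point): Point in the red handle to grip across (36 mm wide): gauge-local (-52, 0, 6) mm; close to the centre of mass, which is at x = -49 mm.
- gauge_line (a point): Middle of the black line (4 mm wide) across the top of the thin gauge's blade: gauge-local (35, 0, 5) mm, 60 mm from the tip.
- gauge_tip (a point): Middle of the blade's end: gauge-local (95, 0, 2.5) mm.
- thick_gauge: Not wanted: a similar gauge with a blue handle (18 mm thick) and a 12 mm thick blade, 190 mm long. Origin: centre of its underside, +x towards the tip. It may lie on either side of the red one.
- jar: Bystander: glass jar with blue cap, 64 mm diameter, 100 mm high, origin under its centre.
- tub: Bystander: open red plastic tub, 100 mm diameter, 60 mm high, origin under its centre.
- screwdriver: Bystander: screwdriver with yellow handle, 200 mm long, lying on the bench, along its own x.
Mind the look-alikes: they are no part of the job. What is shaped like the gauge but brown is not meant.

How it is judged (in metres and radians):
On the way:
1. the thin gauge's blade is in the gap, straight, its line level with the foot's front face, while the ram is still up (its joint below 0.012) (x of gauge_line in the frame of foot_front between -0.005 and 0.005 m and y of gauge_line in the frame of foot_front between -0.006 and 0.006 m and x of gauge_tip in the frame of foot_front above 0.05 m and angle between the x axis of gauge and the x axis of press, either way round below 0.15 rad and angle between gauge's own z axis and vertical below 0.06 rad and z of gauge in the frame of foot_front between -0.002 and 0.006 m and value of joint ram below 0.012 m), for 0.2 s.
At the end, for the whole second after the job is handed in: The thin gauge lies flat on the press bed (within 2 mm), tip under and past the foot, its line within 5 mm of the foot's front face and 6 mm of the channel's centre line, straight within 0.15 rad; the foot is down on the blade (ram joint between 0.0155 and 0.0185); all at rest (x of gauge_line in the frame of foot_front between -0.005 and 0.005 m and y of gauge_line in the frame of foot_front between -0.006 and 0.006 m and x of gauge_tip in the frame of foot_front above 0.05 m and angle between the x axis of gauge and the x axis of press, either way round below 0.15 rad and angle between gauge's own z axis and vertical below 0.06 rad and z of gauge in the frame of foot_front between -0.002 and 0.002 m and value of joint ram between 0.0155 and 0.0185 m and linear speed of gauge below 0.02 m/s and velocity of joint ram below 0.01 m/s); the robot touches nothing.
It fails at once if the thick gauge is shifted by more than 30 mm (distance of thick_gauge from where it was at the start of the episode above 0.03 m).
It fails at once if the jar is shifted by more than 30 mm (distance of jar from where it was at the start of the episode above 0.03 m).
It fails at once if the tub is shifted by more than 30 mm (distance of tub from where it was at the start of the episode above 0.03 m).
It fails at once if the screwdriver is shifted by more than 30 mm (distance of screwdriver from where it was at the start of the episode above 0.03 m).
It also fails if it takes over 61 s, if anything falls off the work surface, if the arm or the gripper's body presses on something with over 40 N, if the wrist force passes 120 N, or if a joint passes its speed limit or range.

## Robot

A 6-joint arm with a two-finger parallel gripper is mounted at the origin on the work surface. World frame = base frame: x ahead of the robot, y to its left, z up, the work surface at z = 0. Lengths are in m, angles in degrees, forces in N, time in s.
With the tool pointing down it reaches from about 0.375 to 0.9 m from the base axis. Payload 3.1 kg.
Tool frame: the origin (TCP) lies between the finger pads; the fingertips stand 11 mm ahead of it and the grasp point (between the pads) lies 8 mm behind it; z points along the fingers, y is the line along which they close (so a half turn about z gives the same grasp; the last joint's range is limited). The gripper opens to 87 mm and grips with 3 to 60 N. Pads are 19 mm wide; open, the fingers measure 117 mm over their backs; the gripper's body (75 mm by 190 mm) begins 51 mm behind the grasp point.
Start: joints at [61.163, 30.224, 82.088, -0, 67.689, -10.227], TCP at [0.199, 0.592, 0.234] pointing down, gripper open.
Joint ranges: [-176.69, 176.69], [-43.24, 126.21], [12.49, 139.97], [-82, 262], [0, 151.66], [-163.58, 163.58]. Speed limits (degrees/s): [159.86, 159.86, 180, 180, 180, 180].

## Interface

Orientations are given as a 3x3 rotation matrix whose columns are the frame's x, y, z axes.
In Python, from rig import bot, viewer, workorder, models gives the robot as it stands.
- The arm moves only by the shell command python3 -m jog 'ROWS'. ROWS is JSON, a list of rows, each a list of 7 numbers: the opening, from 0 (shut) to 1 (fully open), then the shift along the tool's x, y, z in m, then the turn, a rotation vector about the tool's x, y, z in degrees. In form: [[claw, x, y, z, ax, ay, az], ...]. A call has 1 to 20 rows; each row is the pose to reach, as a shift and turn from the pose commanded when the call began, along the tool's axes at that moment; what a row does not reach only later rows make up. A row lasts 1/8 s, in which the tool goes at most 62.5 mm and 10.7 degrees, less where a joint would pass 70% of its speed; a pose out of reach is approached as far as the arm can. A call with a gripper value outside its range is refused whole. The fingers move at their own pace and stop on an object; the grip force is fixed at half the most. Time passes only in rows, so rows that repeat a pose let the fingers close. It gives the time, the measured TCP pose, the force, the opening and the grip force at its end, in the units of the state.
- bot.read_state(): the state, without advancing time (a new reading comes with each control period).
- viewer.capture(name): name is "scene" or "side" or "wrist"; returns (picture, depth): 480x640x3 uint8, blue, green, red; 480x640 float32, m along the optical axis (not along the pixel's ray), 0 where there is no reading.
- viewer.camera_info(name): a dict with "fx", "fy", "cx", "cy" (pixels), "world_to_cam" (4x4, takes a point from world to camera coordinates). Camera axes: x right, y down, z forward; pixel columns grow to the right and rows downward; lengths in m; the calibration is good to about 2 mm. A picture is of the moment at which its call begins: read the wrist's pose just before it. camera_info takes no time and is no camera call; for the wrist camera it gives the pose at the moment of the call.
- workorder.hand_in(): hands the job in; it is judged then, once.
Trained networks look in the newest picture that a camera, given by its name, has taken for a name from the list of things; names that differ only in an ending like _2 or _b are one class to them, and where a whole thing is asked for, a point or a joint stands for the part that bears it (a point fixed in the world has none). Each returns a list of dicts, best first, with "p" (0 to 1); they miss things now and then, are a little off and sometimes report something else, mostly with a low value. They report only what shows in the picture. A call takes as long as a camera call. They do not tell look-alikes from the thing itself.
- models.outline_of(camera, thing): "mask" (480x640 bool, what is visible of it).
- models.tip_of(camera, thing): "xyz" ([x, y, z] in m, in world coordinates, good to about 4 mm: a listed point, or the origin of a listed thing).
The state is a dict: "time_s": time; "joint_positions": joint angles; "qvel": joint speeds; "tau": joint torques, N m; "position": TCP position; "tcp_rot": TCP orientation; "force": force on the tool from outside, world axes, zero at the start; "moment": the same for the moment, N m; "opening": opening from 0.0 (shut) to 1.0 (fully open); "grasp_force": force on a finger pad.
Only numpy, scipy, OpenCV 4.12 (cv2) and the standard library are available. Lean on these libraries where they do the work, as an engineer would, in place of code of your own. Each camera call takes 0.05 s, during which the arm holds its last target. There are 200 camera calls.

## Working session

There is one attempt and no reset: what is moved stays moved. The work goes in short steps, Python scripts to look and compute and a shell command to move; the robot and the scene stay as the last step left them, time stands still between calls to the robot, and variables do not carry over. Pictures are saved under pics/ and viewed, at most 10 in all, crops included, and the job is handed in when it is done.

```bash
ls; mkdir -p pics; cat > h.py <<'E'
import numpy as np, cv2
from rig import bot, viewer, workorder, models
def proj(cam,P):
    i=viewer.camera_info(cam);T=np.array(i["world_to_cam"]);p=T[:3,:3]@np.array(P)+T[:3,3]
    return np.array([i["fx"]*p[0]/p[2]+i["cx"],i["fy"]*p[1]/p[2]+i["cy"]])
def cloud(cam,d,info=None):
    i=info or viewer.camera_info(cam);T=np.linalg.inv(np.array(i["world_to_cam"]))
    v,u=np.mgrid[0:480,0:640];c=np.stack([(u-i["cx"])/i["fx"]*d,(v-i["cy"])/i["fy"]*d,d],-1)
    return c@T[:3,:3].T+T[:3,3]
E
python3 - <<'E'
from h import *
np.set_printoptions(precision=4,suppress=True)
for c in("scene","side"):
    im,d=viewer.capture(c);cv2.imwrite(f"pics/{c}0.png",im);np.savez(f"{c}0.npz",im=im,d=d)
    for t in("press","channel_mouth","foot_front","ram_top","gauge","gauge_grip","gauge_line","gauge_tip","thick_gauge"):
        print(c,t,[(round(r["p"],2),np.array(r["xyz"])) for r in models.tip_of(c,t)[:3]])
s=bot.read_state();print(s["time_s"],s["position"],s["tcp_rot"],s["force"])
E
```

```text
pics
scene press [(0.81, array([0.5898, 0.1206, 0.002 ]))]
scene channel_mouth [(0.68, array([ 0.5011, -0.1149,  0.0012])), (0.58, array([0.5923, 0.1184, 0.0198])), (0.19, array([ 0.5247,  0.3563, -0.0017]))]
scene foot_front [(0.93, array([0.6198, 0.1193, 0.0198]))]
scene ram_top [(0.91, array([0.6453, 0.1231, 0.1716]))]
scene gauge [(0.93, array([ 0.2689, -0.2178,  0.003 ])), (0.82, array([ 0.5011, -0.1176, -0.0006])), (0.64, array([0.2624, 0.2676, 0.0005]))]
scene gauge_grip [(0.87, array([ 0.3244, -0.2092,  0.0043])), (0.67, array([0.2112, 0.2725, 0.0127])), (0.65, array([ 0.4501, -0.1271,  0.0018]))]
scene gauge_line [(0.88, array([ 0.2356, -0.2181,  0.0055])), (0.65, array([ 0.5388, -0.1151,  0.0051]))]
scene gauge_tip [(0.93, array([ 0.1759, -0.2249,  0.0039])), (0.65, array([0.3597, 0.2465, 0.0035])), (0.61, array([ 0.5991, -0.106 ,  0.0022]))]
scene thick_gauge [(0.71, array([ 0.5216, -0.2963, -0.0004]))]
side press [(0.74, array([ 0.5048, -0.1203,  0.    ])), (0.61, array([0.5956, 0.1221, 0.0029]))]
side channel_mouth [(0.87, array([0.589 , 0.12  , 0.0186]))]
side foot_fron
[... 259 characters left out ...]
98, -0.216 ,  0.0007])), (0.55, array([ 0.2666,  0.2638, -0.0027]))]
side gauge_grip [(0.92, array([0.2133, 0.2708, 0.0064])), (0.9, array([ 0.4511, -0.132 ,  0.0049])), (0.56, array([ 0.3203, -0.2098,  0.0036]))]
side gauge_line [(0.94, array([ 0.5381, -0.1158,  0.0029])), (0.9, array([ 0.2375, -0.219 ,  0.0008])), (0.66, array([0.2964, 0.2577, 0.0028]))]
side gauge_tip [(0.95, array([0.3583, 0.249 , 0.0072])), (0.74, array([ 0.5981, -0.1028,  0.005 ])), (0.63, array([ 0.1758, -0.2239,  0.0024]))]
side thick_gauge [(0.65, array([ 0.5249, -0.3009,  0.0004]))]
1.0 [0.1994 0.5923 0.2336] [[-0.9477  0.3191 -0.    ]
 [ 0.3191  0.9477  0.    ]
 [ 0.     -0.     -1.    ]] [-0.7693 -0.318  -0.6281]
```

View pics/scene0.png

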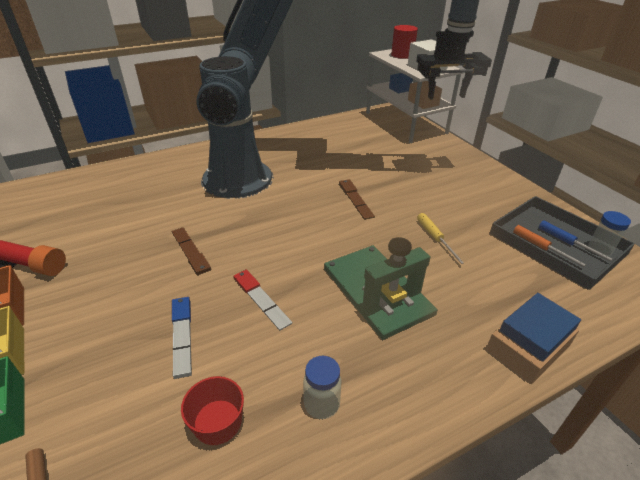

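View pics/side0.png

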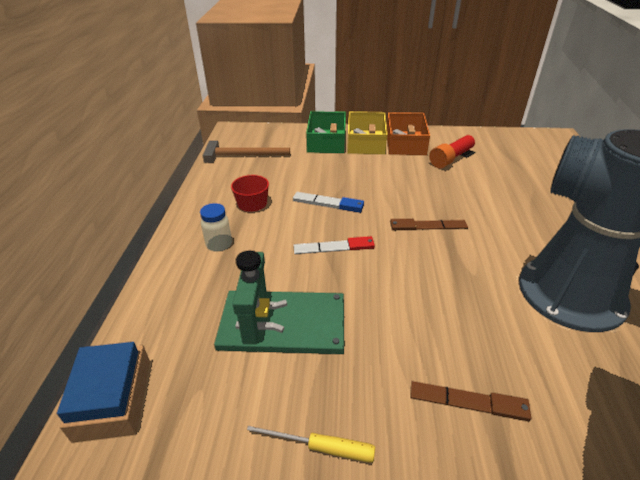

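The red gauge lies at scene px (245,280)–(290,325), near the thick blue one at (180,310–370). The brown ones are decoys. The green press is at (380,290), with the jar, tub and screwdriver clear of the path. Next I fit the poses accurately from depth.

```bash
cat > fit.py <<'E'
from h import *
np.set_printoptions(precision=4,suppress=True)
def rect(P):
    (c,(w,h),a)=cv2.minAreaRect(P[:,:2].astype(np.float32)*1000); return np.round(c,1),round(w,1),round(h,1),round(a,2)
def pts(cam):
    im,d=viewer.capture(cam);return im,d,cloud(cam,d)
def fit(cam):
    im,d,P=pts(cam);hsv=cv2.cvtColor(im,cv2.COLOR_BGR2HSV);ok=d>0
    red=ok&((hsv[...,0]<6)|(hsv[...,0]>174))&(hsv[...,1]>150)&(hsv[...,2]>60)
    g=lambda x0,x1,y0,y1:(P[...,0]>x0)&(P[...,0]<x1)&(P[...,1]>y0)&(P[...,1]<y1)
    R=P[red&g(.4,.52,-.17,-.08)];print(cam,"handle",len(R),rect(R),np.median(R[:,2]))
    W=P[ok&(hsv[...,1]<60)&(hsv[...,2]>120)&g(.45,.63,-.15,-.07)];print(" blade",len(W),rect(W),np.median(W[:,2]))
    G=P[ok&(abs(P[...,2]-.02)<.005)&(hsv[...,0]>45)&(hsv[...,0]<90)&g(.43,.75,0,.25)];print(" bed",len(G),rect(G),np.median(G[:,2]))
    C=P[ok&(P[...,2]>.155)&g(.6,.69,.08,.16)];print(" cap",len(C),rect(C),np.percentile(C[:,2],[5,50,95]))
if __name__=="__main__":
    for c in("scene","side"): fit(c)
E
python3 fit.py
```

```text
scene handle 299 (array([ 440.5, -132.4]), 61.3, 35.3, 11.76) 0.01166178590874134
 blade 664 (array([ 532.4, -114.8]), 131.8, 33.3, 9.49) 0.004869265436903025
 bed 2784 (array([595.6, 117.5]), 238.9, 138.4, 1.54) 0.019789101305617895
 cap 357 (array([644.9, 119.9]), 43.7, 43.4, 16.64) [0.1632 0.1729 0.1747]
side handle 291 (array([ 439.7, -135. ]), 62.2, 54.3, 8.35) 0.01041121406663792
 blade 503 (array([ 534.2, -116.6]), 128.9, 44.0, 9.2) 0.003544912854799187
 bed 5202 (array([594.4, 121.7]), 237.3, 142.4, 1.43) 0.018878840957131604
 cap 438 (array([644.7, 123.4]), 44.6, 41.9, 84.89) [0.1624 0.172  0.1738]
```

```bash
python3 -m jog '[[1,-0.33,-0.195,0,0,0,0],[1,-0.33,-0.195,0,0,0,0],[1,-0.33,-0.195,0,0,0,0],[1,-0.33,-0.195,0,0,0,0],[1,-0.33,-0.195,0,0,0,0],[1,-0.33,-0.195,0,0,0,0],[1,-0.33,-0.195,0,0,0,0],[1,-0.471,-0.604,0.08,0,0,-29.4],[1,-0.471,-0.604,0.08,0,0,-29.4],[1,-0.471,-0.604,0.08,0,0,-29.4],[1,-0.471,-0.604,0.08,0,0,-29.4],[1,-0.471,-0.604,0.08,0,0,-29.4],[1,-0.471,-0.604,0.08,0,0,-29.4],[1,-0.471,-0.604,0.08,0,0,-29.4],[1,-0.471,-0.604,0.08,0,0,-29.4],[1,-0.471,-0.604,0.08,0,0,-29.4],[1,-0.471,-0.604,0.08,0,0,-29.4]]'
python3 - <<'E'
from h import *
np.set_printoptions(precision=4,suppress=True)
s=bot.read_state();print(s["time_s"],s["position"],s["tcp_rot"],s["force"])
im,d=viewer.capture("wrist");cv2.imwrite("pics/w1.png",im)
P=cloud("wrist",d);hsv=cv2.cvtColor(im,cv2.COLOR_BGR2HSV)
red=(d>0)&((hsv[...,0]<6)|(hsv[...,0]>174))&(hsv[...,1]>150)&(hsv[...,2]>60)&(P[...,2]<.03)&(P[...,0]>.38)&(P[...,0]<.52)
from fit import rect
R=P[red];print(len(R),rect(R) if len(R) else 0,np.median(R[:,2]))
for p in((.453,-.1306,.012),(.42,-.137,.012)):print(proj("wrist",p))
E
```

```text
time_s: 3.22
position: [0.4528, -0.1289, 0.1536]
tcp_rot: [[-0.982, -0.188, -0.001], [-0.188, 0.982, 0.001], [0.0, 0.001, -1.0]]
force: [0.1, 0.1, 0.6]
opening: 0.998
grasp_force: 0.0
3.225 [ 0.4528 -0.1289  0.1536] [[-0.9821 -0.1882 -0.0006]
 [-0.1882  0.9821  0.0009]
 [ 0.0004  0.001  -1.    ]] [0.1446 0.0823 0.6028]
3805 (array([ 438.8, -130.2]), 59.1, 35.4, 10.55) 0.011983896824183993
[316.8705 228.7065]
[316.6921 182.6653]
```

View pics/w1.png

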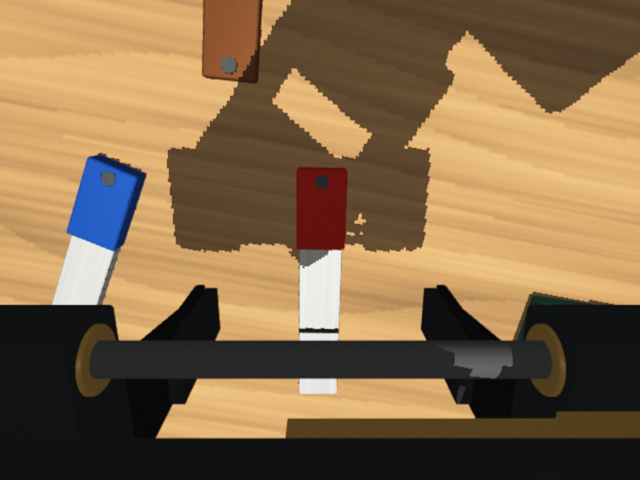

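The wrist view shows the red handle centred at px (322,208), with the fingers straddling the gauge axis and the blue gauge well clear on the left. I'm going down to grip it.

```bash
python3 -m jog '[[1,0,0,0.06,0,0,0],[1,0,0,0.11,0,0,0],[1,0,0,0.13,0,0,0],[1,0,0,0.1405,0,0,0],[1,0,0,0.1405,0,0,0],[1,0,0,0.1405,0,0,0],[0,0,0,0.1405,0,0,0],[0,0,0,0.1405,0,0,0],[0,0,0,0.1405,0,0,0],[0,0,0,0.1405,0,0,0],[0,0,0,0.1405,0,0,0],[0,0,0,0.1405,0,0,0]]'
```

```text
time_s: 4.78
position: [0.4526, -0.1301, 0.013]
tcp_rot: [[-0.982, -0.187, -0.001], [-0.187, 0.982, 0.001], [0.001, 0.001, -1.0]]
force: [0.4, -0.0, 0.1]
opening: 0.41
grasp_force: 30.0
```

```bash
python3 -m jog '[[0,0,0,-0.03,0,0,0],[0,0,0,-0.07,0,0,0],[0,0,0,-0.1,0,0,0],[0,-0.005,0.05,-0.1,0,0,2],[0,-0.011,0.1,-0.1,0,0,4],[0,-0.016,0.15,-0.1,0,0,6],[0,-0.022,0.2,-0.1,0,0,8],[0,-0.0267,0.2447,-0.1,0,0,9.3],[0,-0.0267,0.2447,-0.1,0,0,9.3],[0,-0.0267,0.2447,-0.1,0,0,9.3],[0,-0.0267,0.2447,-0.1,0,0,9.3]]'
cat > w.py <<'E'
from h import *;import sys
from fit import rect
np.set_printoptions(precision=4,suppress=True)
s=bot.read_state();print(s["time_s"],s["position"],s["tcp_rot"][0],s["force"])
im,d=viewer.capture("wrist");cv2.imwrite(f"pics/{sys.argv[1]}.png",im)
P=cloud("wrist",d);hsv=cv2.cvtColor(im,cv2.COLOR_BGR2HSV);z0=s["position"][2]-.013
red=(d>0)&((hsv[...,0]<6)|(hsv[...,0]>174))&(hsv[...,1]>150)&(hsv[...,2]>40)&(abs(P[...,2]-z0-.012)<.01)
R=P[red];A=np.c_[R[:,:2]-R[:,:2].mean(0),np.ones(len(R))]
print("handle",len(R),rect(R),"z",np.median(R[:,2]),"slopes",np.linalg.lstsq(A,R[:,2],rcond=None)[0])
G=P[(d>0)&(abs(P[...,2]-.02)<.006)&(hsv[...,0]>45)&(hsv[...,0]<90)]
print("bed",len(G),rect(G),np.median(G[:,2]))
E
python3 w.py w2; python3 - <<'E'
from h import *
np.set_printoptions(precision=4,suppress=True)
for c in("scene","side"):
    im,d=viewer.capture(c);cv2.imwrite(f"pics/{c}2.png",im)
    for t in("foot_front","ram_top","gauge_grip","gauge_line","gauge_tip"):
        print(c,t,[(round(r["p"],2),np.array(r["xyz"])) for r in models.tip_of(c,t)[:4]])
E
```

```text
time_s: 6.15
position: [0.4337, 0.1139, 0.1129]
tcp_rot: [[-1.0, -0.024, -0.0], [-0.024, 1.0, -0.0], [0.0, -0.0, -1.0]]
force: [0.1, -0.3, -2.8]
opening: 0.409
grasp_force: 30.0
6.15 [0.4337 0.1139 0.1129] [-0.9997 -0.0244 -0.0002] [ 0.1409 -0.3122 -2.8368]
handle 11095 (array([416.8, 113.6]), 53.2, 37.0, 1.0) z 0.11184138741814598 slopes [ 0.0231 -0.0015  0.1116]
bed 2612 (array([516.3, 116.5]), 85.4, 126.3, 1.42) 0.01983084595618914
scene foot_front [(0.62, array([0.6188, 0.1179, 0.02  ]))]
scene ram_top [(0.55, array([0.6413, 0.1206, 0.1738]))]
scene gauge_grip [(0.6, array([0.21  , 0.2728, 0.0072])), (0.57, array([ 0.3234, -0.2076,  0.0063])), (0.56, array([0.4302, 0.1136, 0.1058]))]
scene gauge_line [(0.75, array([0.2975, 0.2592, 0.0011])), (0.73, array([0.5224, 0.1162, 0.104 ])), (0.58, array([ 0.2362, -0.2194,  0.0045]))]
scene gauge_tip [(0.93, array([0.5858, 0.1172, 0.1026])), (0.84, array([0.3583, 0.2494, 0.0059])), (0.61, array([ 0.1776, -0.2219,  0.0018])), (0.52, array([0.6452, 0.1226, 0.1734]))]
side foot_front [(0.75, array([0.6208, 0.1206, 0.0196]))]
side ram_top [(0.92, array([0.6509, 0.1199, 0.1754]))]
side gauge_grip [(0.78, array([0.2133, 0.2738, 0.0085])), (0.58, array([ 0.3208, -0.2102,  0.0077]))]
side gauge_line [(0.78, array([0.2965, 0.2573, 0.0038])), (0.7, array([0.5211, 0.1141, 0.102 ])), (0.55, array([ 0.2365, -0.222 ,  0.0042]))]
side gauge_tip [(0.82, array([0.3591, 0.2467, 0.0078])), (0.75, array([ 0.1799, -0.2236,  0.0019]))]
```

View pics/w2.png

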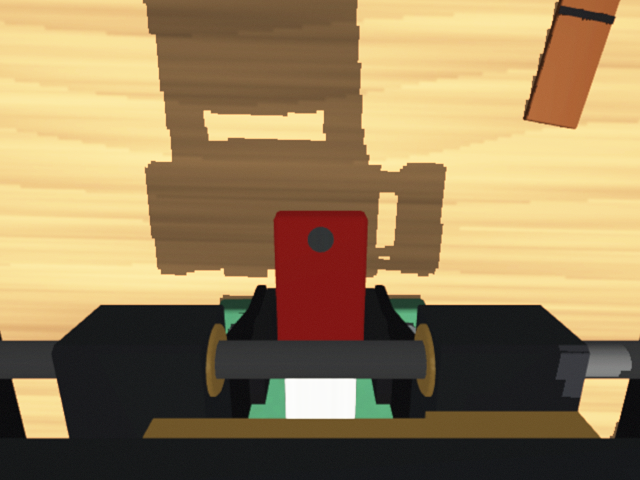

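The wrist view shows the handle held straight at px (320,275), with the green bed below it. I'm lowering to just above the bed in front of the channel mouth, then checking from the fixed cameras.

```bash
python3 -m jog '[[0,0,0.0005,0.03,0,0,0],[0,0,0.0005,0.055,0,0,0],[0,0,0.0005,0.07,0,0,0],[0,0,0.0005,0.077,0,0,0],[0,0,0.0005,0.077,0,0,0],[0,0,0.0005,0.077,0,0,0]]'
python3 - <<'E'
from h import *
from fit import rect
np.set_printoptions(precision=4,suppress=True)
out=[]
for c in("scene","side"):
    im,d=viewer.capture(c);P=cloud(c,d);hsv=cv2.cvtColor(im,cv2.COLOR_BGR2HSV)
    for t in("foot_front","channel_mouth","gauge_line","gauge_tip"):
        print(c,t,[(round(r["p"],2),np.array(r["xyz"])) for r in models.tip_of(c,t)[:4] if r["xyz"][0]>.45])
    W=P[(d>0)&(hsv[...,1]<70)&(hsv[...,2]>110)&(P[...,0]>.47)&(P[...,0]<.585)&(abs(P[...,1]-.117)<.03)&(P[...,2]>.012)&(P[...,2]<.06)]
    A=np.c_[W[:,0]-.53,W[:,1]-.117,np.ones(len(W))];print("blade",len(W),rect(W),np.linalg.lstsq(A,W[:,2],rcond=None)[0])
    Y=P[(d>0)&(hsv[...,0]>18)&(hsv[...,0]<35)&(hsv[...,1]>140)&(P[...,0]>.58)&(P[...,0]<.7)&(abs(P[...,1]-.12)<.04)&(P[...,2]>.025)&(P[...,2]<.09)]
    if len(Y):print("foot",len(Y),np.percentile(Y,[1,50,99],axis=0))
    u,v=proj(c,(.6,.118,.03)).astype(int);k=im[v-70:v+70,u-95:u+95];out.append(cv2.resize(k,None,fx=4,fy=4,interpolation=cv2.INTER_CUBIC)[:, :760])
for i,o in enumerate(out): cv2.imwrite(f"pics/z{i}.png",o)
cv2.imwrite("pics/z.png",cv2.resize(np.hstack([out[0][100:460,100:660],out[1][100:460,100:660]]),(800,257)))
E
```

```text
time_s: 7.55
position: [0.4339, 0.1155, 0.0365]
tcp_rot: [[-1.0, -0.026, 0.001], [-0.026, 1.0, -0.0], [-0.001, -0.0, -1.0]]
force: [-0.2, 0.0, -3.3]
opening: 0.41
grasp_force: 30.0
scene foot_front [(0.66, array([0.6179, 0.1183, 0.0223]))]
scene channel_mouth [(0.63, array([0.5936, 0.1199, 0.0212]))]
scene gauge_line []
scene gauge_tip [(0.81, array([0.5816, 0.1173, 0.0272])), (0.55, array([0.482 , 0.1189, 0.023 ]))]
blade 379 (array([526.1, 116.6]), 59.3, 111.7, 89.77) [-0.0502 -0.0245  0.0259]
foot 133 [[0.6424 0.1028 0.0434]
 [0.6649 0.1195 0.0528]
 [0.6702 0.1376 0.0554]]
side foot_front [(0.85, array([0.6152, 0.1169, 0.0199]))]
side channel_mouth [(0.55, array([0.5871, 0.1175, 0.0178])), (0.55, array([0.6177, 0.1187, 0.0186]))]
side gauge_line [(0.87, array([0.5204, 0.1159, 0.0262]))]
side gauge_tip [(0.58, array([0.5806, 0.1218, 0.029 ]))]
blade 796 (array([526.8, 113.9]), 112.9, 45.0, 1.16) [-0.0046  0.1192  0.0267]
foot 195 [[0.62   0.1054 0.041 ]
 [0.629  0.1296 0.0519]
 [0.6413 0.141  0.0543]]
```

View pics/z.png

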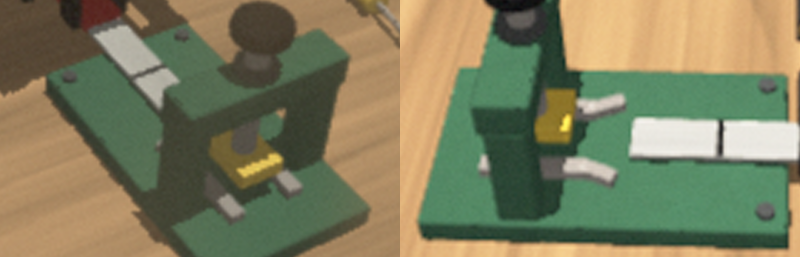

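The crops show the blade aligned with the channel: in the right half the blade tip is at (630,138), midway between the rib ends at rows 100 and 178. I'm inserting most of the way.

```bash
python3 -m jog '[[0,-0.01,0,0.001,0,0,0],[0,-0.02,0,0.001,0,0,0],[0,-0.03,0,0.001,0,0,0],[0,-0.04,0,0.001,0,0,0],[0,-0.05,0,0.001,0,0,0],[0,-0.06,0,0.001,0,0,0],[0,-0.07,0,0.001,0,0,0],[0,-0.08,0,0.001,0,0,0],[0,-0.09,0,0.001,0,0,0],[0,-0.095,0,0.001,0,0,0],[0,-0.095,0,0.001,0,0,0],[0,-0.095,0,0.001,0,0,0],[0,-0.095,0,0.001,0,0,0]]'
cat > chk.py <<'E'
from h import *;import sys
from fit import rect
np.set_printoptions(precision=4,suppress=True)
out=[];s=bot.read_state();print(s["position"])
for c in("scene","side"):
    im,d=viewer.capture(c);P=cloud(c,d);hsv=cv2.cvtColor(im,cv2.COLOR_BGR2HSV)
    for t in("foot_front","gauge_line","ram_top","gauge"):
        print(c,t,[(round(r["p"],2),np.array(r["xyz"])) for r in models.tip_of(c,t)[:4] if r["xyz"][0]>.45])
    Y=P[(d>0)&(hsv[...,0]>18)&(hsv[...,0]<35)&(hsv[...,1]>140)&(P[...,0]>.58)&(P[...,0]<.7)&(abs(P[...,1]-.12)<.04)&(P[...,2]>.02)&(P[...,2]<.09)]
    if len(Y):print("foot",len(Y),np.percentile(Y,[1,50,99],axis=0))
    K=P[(d>0)&(hsv[...,2]<60)&(P[...,0]>.59)&(P[...,0]<.63)&(abs(P[...,1]-.12)<.014)&(abs(P[...,2]-.025)<.006)]
    if len(K):print("line",len(K),np.median(K,axis=0))
    u,v=proj(c,(.6,.118,.03)).astype(int);k=im[v-45:v+45,u-65:u+65];out.append(cv2.resize(k,None,fx=6,fy=6,interpolation=cv2.INTER_CUBIC))
cv2.imwrite(f"pics/{sys.argv[1]}.png",out[1])
E
python3 chk.py c1
```

```text
time_s: 9.68
position: [0.5278, 0.118, 0.035]
tcp_rot: [[-1.0, -0.026, -0.001], [-0.026, 1.0, -0.0], [0.001, 0.0, -1.0]]
force: [0.1, -0.2, -2.7]
opening: 0.414
grasp_force: 30.0
[0.5278 0.118  0.035 ]
scene foot_front [(0.87, array([0.6192, 0.1205, 0.0181]))]
scene gauge_line [(0.8, array([0.6156, 0.12  , 0.0236]))]
scene ram_top [(0.61, array([0.6441, 0.1216, 0.17  ]))]
scene gauge [(0.85, array([0.5774, 0.122 , 0.0198])), (0.25, array([0.594 , 0.1184, 0.0202]))]
foot 149 [[0.6302 0.1021 0.0441]
 [0.6637 0.1183 0.0526]
 [0.6706 0.1375 0.0561]]
side foot_front [(0.96, array([0.6157, 0.1196, 0.0198]))]
side gauge_line [(0.88, array([0.612 , 0.1167, 0.0208]))]
side ram_top [(0.66, array([0.6464, 0.1194, 0.1769]))]
side gauge [(0.66, array([0.5801, 0.1169, 0.0206]))]
foot 194 [[0.62   0.105  0.0407]
 [0.6287 0.1293 0.0519]
 [0.6411 0.1414 0.0547]]
line 11 [0.6158 0.118  0.0262]
```

View pics/c1.png

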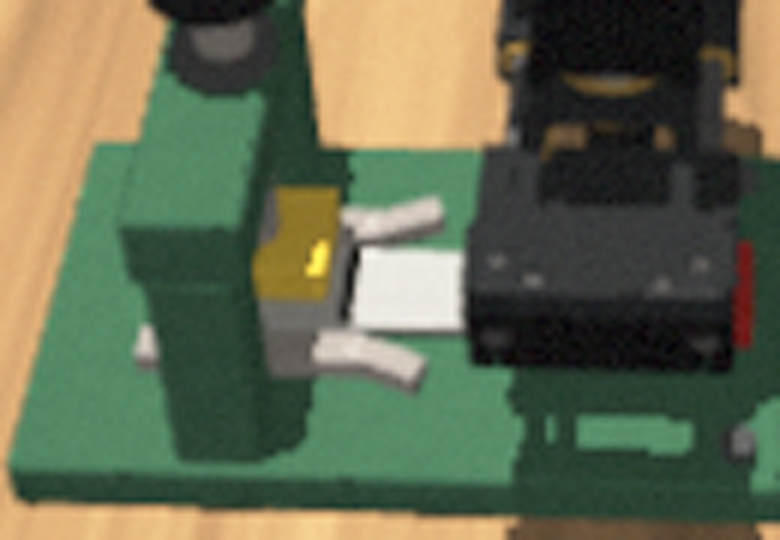

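The side crop shows the black line at (350,285), a few mm short of the foot front. It measures 0.6155 against 0.620. I'm advancing 4.5 mm, lowering 1 mm and releasing.

```bash
python3 -m jog '[[0,-0.0045,0,0,0,0,0],[0,-0.0045,0,0,0,0,0],[0,-0.0045,0,0.001,0,0,0],[0,-0.0045,0,0.001,0,0,0],[0,-0.0045,0,0.001,0,0,0]]'
python3 -m jog '[[0.5,0,0,0,0,0,0],[0.6,0,0,0,0,0,0],[0.6,0,0,0,0,0,0],[0.6,0,0,0,0,0,0]]'
python3 chk.py c2
```

```text
time_s: 10.8
position: [0.5327, 0.1181, 0.034]
tcp_rot: [[-1.0, -0.026, -0.0], [-0.026, 1.0, -0.0], [0.0, -0.0, -1.0]]
force: [0.6, -0.7, -2.6]
opening: 0.413
grasp_force: 30.0
time_s: 11.3
position: [0.533, 0.118, 0.0342]
tcp_rot: [[-1.0, -0.026, 0.0], [-0.026, 1.0, -0.0], [-0.0, -0.0, -1.0]]
force: [-0.2, 0.8, -0.5]
opening: 0.594
grasp_force: 0.0
[0.533  0.118  0.0342]
scene foot_front [(0.59, array([0.618 , 0.1206, 0.0217]))]
scene gauge_line [(0.56, array([0.6221, 0.1182, 0.0212])), (0.55, array([ 0.7344, -0.2908, -0.0057]))]
scene ram_top [(0.66, array([0.6438, 0.1218, 0.1726]))]
scene gauge [(0.94, array([0.5808, 0.1203, 0.02  ]))]
foot 167 [[0.6326 0.1019 0.044 ]
 [0.6635 0.1176 0.0525]
 [0.6702 0.1379 0.0558]]
side foot_front [(0.71, array([0.6203, 0.1178, 0.0193]))]
side gauge_line [(0.61, array([0.6183, 0.1154, 0.0203])), (0.26, array([0.5985, 0.1212, 0.0028]))]
side ram_top [(0.7, array([0.6457, 0.1181, 0.1747])), (0.65, array([0.5891, 0.1194, 0.0198]))]
side gauge [(0.73, array([0.5875, 0.1173, 0.0191]))]
foot 196 [[0.62   0.1055 0.0397]
 [0.6286 0.129  0.052 ]
 [0.6408 0.1415 0.0551]]
line 14 [0.6199 0.121  0.0248]
```

View pics/c2.png

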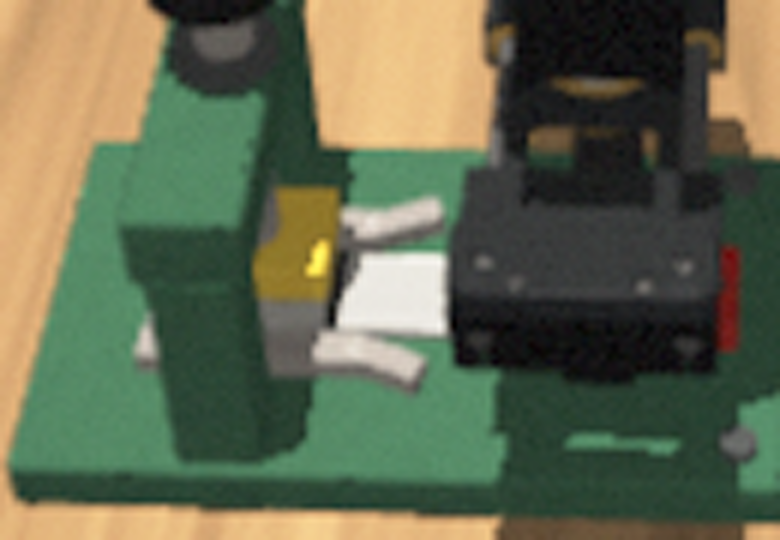

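The line is now right at the foot's front edge, px (345,260–320), measured x 0.620 for both, with the gauge flat on the bed. I'm retracting up, closing the fingers and going above the ram cap.

```bash
python3 -m jog '[[0.6,0,0,-0.01,0,0,0],[0.6,0,0,-0.03,0,0,0],[0.6,0,0,-0.06,0,0,0],[0.6,0,0,-0.11,0,0,0],[0.3,0,0,-0.16,0,0,0],[0,0,0,-0.186,0,0,0],[0,0,0,-0.186,0,0,0],[0,-0.05,0,-0.186,0,0,0],[0,-0.09,0,-0.186,0,0,0],[0,-0.1125,0,-0.186,0,0,0],[0,-0.1125,0,-0.186,0,0,0],[0,-0.1125,0,-0.17,0,0,0],[0,-0.1125,0,-0.165,0,0,0],[0,-0.1125,0,-0.165,0,0,0]]'
python3 - <<'E'
from h import *
from fit import fit
s=bot.read_state();print(s["position"],s["force"]);
for c in("scene","side"):
    im,d=viewer.capture(c);P=cloud(c,d);hsv=cv2.cvtColor(im,cv2.COLOR_BGR2HSV)
    for t in("foot_front","gauge_line"):
        print(c,t,[(round(r["p"],2),np.round(r["xyz"],4)) for r in models.tip_of(c,t)[:4] if r["xyz"][0]>.45])
    R=P[(d>0)&((hsv[...,0]<6)|(hsv[...,0]>174))&(hsv[...,1]>150)&(hsv[...,2]>50)&(P[...,0]>.46)&(P[...,0]<.57)&(abs(P[...,1]-.118)<.04)&(P[...,2]<.05)]
    from fit import rect
    print("handle",len(R),rect(R) if len(R)>5 else 0)
E
```

```text
time_s: 13.55
position: [0.644, 0.121, 0.198]
tcp_rot: [[-1.0, -0.026, -0.003], [-0.026, 1.0, -0.0], [0.003, 0.0, -1.0]]
force: [0.1, 0.5, -0.2]
opening: 0.007
grasp_force: 0.0
[0.644 0.121 0.198] [ 0.1246  0.4629 -0.1543]
scene foot_front [(0.55, array([0.6197, 0.1203, 0.0201]))]
scene gauge_line [(0.68, array([0.6192, 0.1196, 0.0236]))]
handle 170 (array([521.6, 114.6]), 31.5, 59.1, 89.61)
side foot_front [(0.89, array([0.6178, 0.1169, 0.0225])), (0.7, array([0.6486, 0.1187, 0.1746]))]
side gauge_line [(0.29, array([0.5887, 0.12  , 0.0207]))]
handle 500 (array([519.8, 114.7]), 57.8, 49.2, 0.52)
```

The gauge stayed put: handle centre 0.5205 + 0.100 puts the line at 0.6205. Now I push the ram down.

```bash
python3 -m jog '[[0,0,0,0.004,0,0,0],[0,0,0,0.008,0,0,0],[0,0,0,0.011,0,0,0],[0,0,0,0.014,0,0,0],[0,0,0,0.017,0,0,0],[0,0,0,0.019,0,0,0],[0,0,0,0.021,0,0,0],[0,0,0,0.023,0,0,0],[0,0,0,0.023,0,0,0]]'
```

```text
time_s: 14.98
position: [0.6453, 0.121, 0.1758]
tcp_rot: [[-1.0, -0.026, -0.0], [-0.026, 1.0, -0.0], [0.0, -0.0, -1.0]]
force: [-0.5, 0.6, 1.6]
opening: 0.004
grasp_force: 0.6
```

```bash
python3 -m jog '[[0,0,0,0.001,0,0,0],[0,0,0,0.002,0,0,0],[0,0,0,0.003,0,0,0],[0,0,0,0.004,0,0,0],[0,0,0,0.0045,0,0,0],[0,0,0,0.0045,0,0,0]]'
```

```text
time_s: 15.72
position: [0.6453, 0.121, 0.1714]
tcp_rot: [[-1.0, -0.026, -0.0], [-0.026, 1.0, 0.0], [0.0, 0.0, -1.0]]
force: [-1.0, 0.2, 2.0]
opening: 0.007
grasp_force: 1.0
```

```bash
python3 -m jog '[[0,0,0,0.0005,0,0,0],[0,0,0,0.001,0,0,0],[0,0,0,0.0015,0,0,0],[0,0,0,0.0015,0,0,0]]'; python3 -m jog '[[0,0,0,0.0005,0,0,0],[0,0,0,0.001,0,0,0],[0,0,0,0.001,0,0,0]]'
```

```text
time_s: 16.23
position: [0.6453, 0.121, 0.1704]
tcp_rot: [[-1.0, -0.026, 0.0], [-0.026, 1.0, -0.0], [-0.0, -0.0, -1.0]]
force: [-2.3, -0.3, 5.6]
opening: 0.004
grasp_force: 2.5
time_s: 16.6
position: [0.6453, 0.121, 0.1704]
tcp_rot: [[-1.0, -0.026, 0.0], [-0.026, 1.0, -0.0], [-0.0, -0.0, -1.0]]
force: [-4.0, -0.3, 9.4]
opening: 0.005
grasp_force: 4.6
```

It stopped hard at tip height 0.159, which means ram ≈ 0.017. I'll press slightly more, then retract and verify.

```bash
python3 -m jog '[[0,0,0,0.0005,0,0,0],[0,0,0,0.001,0,0,0],[0,0,0,0.001,0,0,0],[0,0,0,-0.002,0,0,0],[0,0,0,-0.01,0,0,0],[0,0,0,-0.03,0,0,0],[0,0,0,-0.06,0,0,0],[0,0.05,0,-0.09,0,0,0],[0,0.1,0,-0.12,0,0,0],[0,0.14,0,-0.12,0,0,0],[0,0.14,0,-0.12,0,0,0],[0,0.14,0,-0.12,0,0,0]]'
sed -i 's/P\[...,2\]>.155/P[...,2]>.14/' fit.py
python3 chk.py c3; python3 - <<'E'
from h import *
from fit import rect
for c in("scene","side"):
    im,d=viewer.capture(c);P=cloud(c,d);hsv=cv2.cvtColor(im,cv2.COLOR_BGR2HSV)
    R=P[(d>0)&((hsv[...,0]<6)|(hsv[...,0]>174))&(hsv[...,1]>150)&(hsv[...,2]>50)&(P[...,0]>.46)&(P[...,0]<.57)&(abs(P[...,1]-.118)<.04)&(P[...,2]<.05)]
    C=P[(d>0)&(P[...,2]>.14)&(P[...,2]<.19)&(P[...,0]>.62)&(P[...,0]<.67)&(abs(P[...,1]-.12)<.03)]
    print(c,"handle",len(R),rect(R),np.median(R[:,2]),"cap",np.percentile(C[:,2],[50,95]))
E
```

```text
time_s: 18.1
position: [0.5065, 0.1173, 0.2893]
tcp_rot: [[-1.0, -0.026, 0.002], [-0.026, 1.0, -0.0], [-0.002, -0.0, -1.0]]
force: [0.8, -0.6, -0.9]
opening: 0.002
grasp_force: 0.0
[0.5065 0.1173 0.2893]
scene foot_front [(0.78, array([0.6193, 0.1201, 0.0194])), (0.73, array([ 0.7798, -0.1169,  0.0019]))]
scene gauge_line []
scene ram_top [(0.76, array([0.6451, 0.1231, 0.159 ])), (0.67, array([0.5826, 0.1233, 0.017 ]))]
scene gauge [(0.97, array([0.5818, 0.1198, 0.0216]))]
foot 157 [[0.6289 0.102  0.0305]
 [0.6623 0.1154 0.0383]
 [0.6698 0.1373 0.042 ]]
side foot_front [(0.91, array([0.6177, 0.1228, 0.0223]))]
side gauge_line [(0.69, array([0.618 , 0.1176, 0.021 ])), (0.68, array([0.6198, 0.1191, 0.0219]))]
side ram_top [(0.83, array([0.6485, 0.117 , 0.161 ]))]
side gauge [(0.82, array([0.5839, 0.1212, 0.0212])), (0.49, array([0.5887, 0.1195, 0.0178]))]
foot 203 [[0.6198 0.1048 0.0241]
 [0.6284 0.1288 0.0374]
 [0.6413 0.1418 0.0405]]
scene handle 165 (array([521.4, 115.9]), 55.0, 36.9, 4.24) 0.03179861289425345 cap [0.1584 0.1602]
side handle 497 (array([520.4, 114. ]), 57.6, 51.0, 2.12) 0.030552773004252076 cap [0.1574 0.1593]
```

View pics/c3.png

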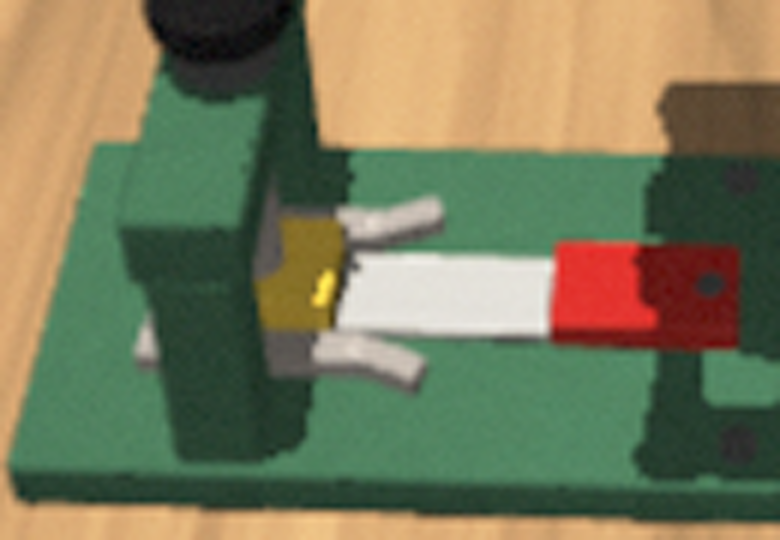

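The foot rests on the blade, with the line at its front edge, px (342,290). The cap is at 0.1595 m, so ram ≈ 0.0165–0.017. The gauge is flat and straight, and the arm is clear.

```bash
python3 -c "
from rig import workorder
print(workorder.hand_in())"
```

```text
the job is handed in; nothing more can be done
None
```

The job is handed in with no verdict shown: the thin red gauge lies flat under the foot, its line within about 1 mm of the front face, and the ram is pushed down onto the blade at about 0.0165–0.017.

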